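# Open the locked spice box by its thumb notch

### The job

Open the round wooden spice box: its swivel lid is locked, so first run a fingertip along the top of the lid's edge, on the side that faces you, until you find the thumb notch cut into it. Press down the spring catch inside the notch and, with the fingertip still in the notch, swing the lid sideways (clockwise seen from above) until it is open by more than 45 degrees. Use only a fingertip, lift or shift nothing else on the table, and finish clear of the box.

Things in the scene. Friction and masses are not known exactly. Their poses are not given: they have to be found in the camera images.
- box: the round wooden spice box with its closed lid, 240 mm in diameter, 90 mm tall; it cannot shift on the table. Origin on its axis, at its underside on the table, z up. Its reported heading says NOTHING about where the notch is. Wooden wall: outer radius 118 mm, top 66 mm above the table, an 8 mm open gap between wall and lid.
- lid_top (a point): centre of the flat top of the closed lid (fixed to the box), 90 mm above the table. The lid: a wooden disc, radius 120 mm, 16 mm thick. It pivots about an upright bolt 100 mm from this centre, exactly opposite the notch (steel head, 4 mm high). The notch: cut through the edge, 54 mm wide, parallel sides, from 84 mm off the axis to the edge; its direction lies within 55 degrees of -x, either way.
- catch_level (a point): point on the box's axis (fixed to the box) at the height of the top of the spring catch at rest, 81 mm above the table, 9 mm below the lid's top. The catch is a block of the same wood that fills the notch but for 2 mm at each side: 50 mm along the edge by 28 mm radially (87 to 115 mm off the axis).
- catch (a joint): how far the catch in the notch is pressed down, m: 0 at rest, 0.010 at its stop (top then 71 mm above the table). 3 N starts it, 5.5 N brings it to the stop; it springs back. Pressed by less than 7 mm it blocks the lid; by more, the lid slides over it and keeps it down until open by about 0.6 rad, when it springs up again.
- lid (a joint): angle of the lid about its pivot, rad: 0 shut, 1.1 at its stop, growing clockwise seen from above (a notch facing the robot goes to the robot's left, +y). Once the catch is down it turns with under 1 N at the notch and stays where it is left. While locked it has about 0.01 rad of play.
- rolling_pin: bystander: wooden rolling pin 330 mm long, 38 mm thick, lying in a low rest; origin at its middle, on its axis
- steel_bowl: bystander: steel bowl, 110 mm across the rim, 42 mm tall; origin at the centre of its underside
- spoon: bystander: dark wooden spoon 240 mm long lying flat; origin at its middle, underside
- mug: bystander: white mug 82 mm across, 85 mm tall; origin at the centre of its underside
- jar: bystander: glass jar with steel lid, 80 mm across, 120 mm tall; origin at the centre of its underside
- mortar: bystander: stone mortar 100 mm across, 80 mm tall, its pestle leaning out to 134 mm; origin at the centre of its underside
- dough_board: bystander: round wooden dough board on three legs, 248 mm across, 100 mm tall; origin at the centre of its footprint
- pinch_bowl: bystander: small clay bowl 72 mm across, 32 mm tall; origin at the centre of its underside
There are look-alikes about, which are no part of the job. What is shaped like the box but turquoise is not meant.

How it is judged:
On the way, in this order (a step that is already met when the one before it is completed fails the run):
1. a fingertip rests on the lid's edge while the catch is still up and the lid shut (contact force between the fingers and lid above 0.3 N and horizontal distance between the grasp point and box between 0.07 and 0.15 m and height (world z) of the grasp point between 0.08 and 0.15 m and value of joint catch below 0.002 m and value of joint lid below 0.03 rad), for 0.1 s.
2. the catch in the notch is pressed down by a finger, the lid still near shut (contact force between the fingers and anything else above 0.3 N and value of joint catch above 0.007 m and value of joint lid below 0.12 rad), for 0.05 s.
At the end, for the whole second after the job is handed in: The lid stands still, open by more than 0.785 rad (45 degrees), the catch has sprung back up (pressed less than 3 mm), and every bystander is within 30 mm of where it stood (value of joint lid above 0.785 rad and velocity of joint lid between -0.05 and 0.05 rad/s and value of joint catch below 0.003 m and distance of each of rolling_pin, steel_bowl, spoon, mug, jar, mortar, dough_board, pinch_bowl from where it was at the start of the episode below 0.03 m); the robot touches nothing.
It fails at once if a bystander is lifted, carried, knocked or pushed by more than 30 mm (distance of any of rolling_pin, steel_bowl, spoon, mug, jar, mortar, dough_board, pinch_bowl from where it was at the start of the episode above 0.03 m).
It also fails if it takes over 61 s, if anything falls off the work surface, if the arm or the gripper's body presses on something with over 40 N, if the wrist force passes 120 N, or if a joint passes its speed limit or range.

### The arm

A 6-joint arm with a two-finger parallel gripper is mounted at the origin on the work surface. World frame = base frame: x ahead of the robot, y to its left, z up, the work surface at z = 0. Lengths are in m, angles in rad, forces in N, time in s.
With the tool pointing down it reaches from about 0.3 to 0.775 m from the base axis. Payload 14.6 kg.
Tool frame: the origin (TCP) lies between the finger pads; the fingertips stand 8 mm ahead of it and the grasp point (between the pads) lies 11 mm behind it (ctrl.tip_reach is the distance from the TCP to the fingertips, in m); y points along the fingers, z is the direction in which the jaws open and shut, and the axes are right-handed (so a half turn about y gives the same grasp; the last joint's range is limited). The gripper opens to 94 mm and grips with 3 to 60 N. Pads are 16 mm wide; open, the fingers measure 119 mm over their backs; the gripper's body (75 mm by 177 mm) begins 78 mm behind the grasp point.
Start: joints at [-1.287, 0.3, 1.521, -0, 1.321, -0.067], TCP at [0.189, -0.516, 0.213] pointing down, gripper open.
Joint ranges: [-3.03, 3.03], [-0.79, 2.21], [0.23, 2.52], [-1.04, 4.18], [0, 3.07], [-2.55, 2.55]. Speed limits (rad/s): [2.22, 2.22, 2.57, 3.14, 3.14, 3.14].

### API

Orientations are given as [roll, pitch, yaw] about the fixed x, y, z axes, in that order (R = Rz(yaw) Ry(pitch) Rx(roll)).
In Python, from station import ctrl gives the robot as it stands.
- The arm moves only by the tool play_rows, never from a script. Its arguments are lists of equal length, an entry for each row: "twist": the turn, a rotation vector about the world's x, y, z as a fraction of full scale, a list of three; "travel": the shift along the world's x, y, z as a fraction of full scale, a list of three; "grip": the gripper's target within -1 to 1 (shut at 1, half-way at 0, fully open at -1). A call has 1 to 12 rows; each row shifts and turns the commanded pose from where the row before left it; what a row does not reach is not made up. Full scale, the value 1, is 5 cm for a shift and 90 degrees for a turn. A row lasts 1/10 s, in which the tool goes at most 50 mm and 8.59 degrees, less where a joint would pass 70% of its speed; a pose out of reach is approached as far as the arm can. A call with a number of a shift or a turn outside -1 to 1 is refused whole. A call with a gripper value outside its range is refused whole. The fingers move at their own pace and stop on an object; "force" is the grip in N (left out, the last holds). Time passes only in rows, so rows that do not move let the fingers close. It gives the time, the measured TCP pose, the force and the opening at its end, in the units of the state.
- ctrl.get_obs(): the state, without advancing time (a new reading comes with each control period).
- ctrl.camera(name): name is "scene" or "top"; returns a dict with "img" (420x560x3 uint8, red, green, blue), "vfov" (degrees; the focal length in pixels is half the picture's height over the tangent of half this angle, whatever the lens; pixels are square), "cx", "cy" (the principal point, pixels), "rvec" (rotation vector, rad) and "tvec" (3), from world to camera coordinates, as OpenCV has them. Camera axes: x right, y down, z forward; pixel columns grow to the right and rows downward; lengths in m; the calibration is good to about 2 mm. A picture is of the moment at which its call begins. There is no depth.
- ctrl.hand_in(): hands the job in, once; it reports no verdict.
Trained networks look in a picture, given as the dict that the camera call returned (one of the last four; its "shot" number tells which), for a name from the list of things; names that differ only in an ending like _2 or _b are one class to them, and where a whole thing is asked for, a point or a joint stands for the part that bears it (a point fixed in the world has none). Each returns a list of dicts, best first, with "confidence" (0 to 1); they miss things now and then, are a little off and sometimes report something else, mostly with a low value. They report only what shows in the picture. A call takes as long as a camera call. They do not tell look-alikes from the thing itself.
- ctrl.boxes_of(name, picture): "point" ([column, row] in pixels, amid what is visible of it).
- ctrl.trace(name, picture): "pixels" (420x560 bool, what is visible of it) and "point" ([column, row] in pixels, amid what is visible of it).
The state is a dict: "time_s": time; "qpos": joint angles; "joint_vel": joint speeds; "tau": joint torques, N m; "ee_pos": TCP position; "eef_rot": TCP orientation; "force": force on the tool from outside, world axes, zero at the start; "moment": the same for the moment, N m; "grip_width": finger opening in m.
Only numpy, scipy, OpenCV 4.12 (cv2) and the standard library are available. Lean on these libraries where they do the work, as an engineer would, in place of code of your own. Each camera call takes 0.05 s, during which the arm holds its last target.

## Working session

There is one attempt and no reset: what is moved stays moved. The work goes in short steps, Python scripts to look and compute and a tool call to move; the robot and the scene stay as the last step left them, time stands still between calls to the robot, and variables do not carry over. Pictures are saved under pics/ and viewed, and the job is handed in when it is done.

Besides the shell and the picture viewer there is one more tool, called by a JSON object that holds its "method" and its "body". play_rows: Moves the arm, as the interface text tells. Its arguments: {"type":"object","properties":{"twist":{"type":"array"},"travel":{"type":"array"},"grip":{"type":"array"},"force":{"type":"number"}},"required":["twist","travel","grip"]}

```bash
ls; mkdir -p pics; python3 - <<'E'
from station import ctrl
import cv2
o=ctrl.get_obs();print(o)
for n in("scene","top"):
    p=ctrl.camera(n);cv2.imwrite(f"pics/{n}0.png",p["img"][:,:,::-1]);print({k:v for k,v in p.items() if k!="img"})
    for t in("box","dough_board","lid_top","catch"):
        print(t,[(b["point"],round(b["confidence"],2)) for b in ctrl.boxes_of(t,p)])
E
```

```text
pics
{'time_s': 0.0, 'qpos': array([-1.28661398e+00,  3.00457196e-01,  1.52155561e+00, -2.39829234e-05,
        1.32068969e+00, -6.66089544e-02]), 'joint_vel': array([-1.14294016e-03, -2.28981189e-04,  1.26649854e-03,  7.81668871e-04,
       -2.66277777e-05,  1.77270249e-04]), 'tau': array([-2.98455932e-03, -5.31811988e+01, -3.52745640e+01,  7.07150088e-02,
        2.43874040e-02, -8.84358724e-05]), 'ee_pos': array([ 0.18892172, -0.51627855,  0.21290472]), 'eef_rot': array([-1.57190526e+00,  5.06925201e-05, -2.79079543e+00]), 'force': array([-0.61266926,  0.92259433, -0.08085308]), 'moment': array([-0.05798122, -0.06057955, -0.0532443 ]), 'grip_width': 0.09398755706269704}
{'vfov': 48.66101873894235, 'cx': 285.522523945864, 'cy': 209.72511928619616, 'rvec': array([ 1.9529395 ,  1.05642526, -0.55354246]), 'tvec': array([-0.26138682, -0.15725915,  1.68456527]), 'shot': 1}
box [([141.9, 212.2], 0.75), ([311.6, 270.7], 0.5)]
dough_board [([401.7, 161.3], 0.67)]
lid_top [([143.7, 212.1], 0.68), ([310.4, 267.7], 0.53)]
catch [([308.3, 203.3], 0.39)]
{'vfov': 43.46111674136935, 'cx': 283.52332091163237, 'cy': 202.8069041723653, 'rvec': array([ 2.1609987 , -2.20694715,  0.07100689]), 'tvec': array([0.03729493, 0.46845979, 1.50806457]), 'shot': 2}
box []
dough_board [([116.5, 214.9], 0.93), ([369.9, 236.4], 0.31)]
lid_top [([406.6, 296.8], 0.6)]
catch [([263.9, 197.4], 0.7)]
```

View pics/scene0.png

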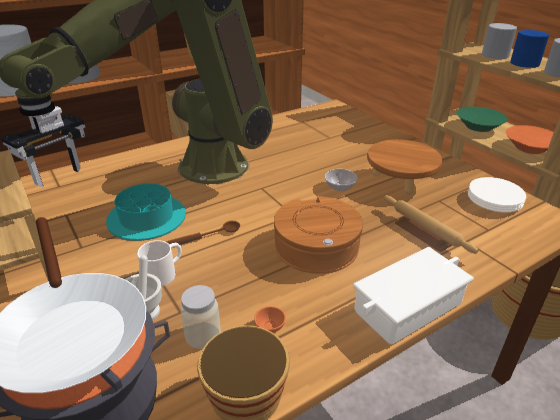

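View pics/top0.png

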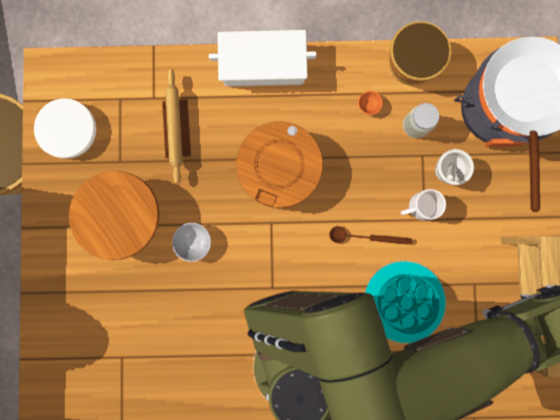

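The top picture shows these candidates for the box:
- Wooden round box at (279,164), with a steel bolt head at (292,130) and a notch at about (267,197).
- Dough board at (115,214), on legs, with no bolt.
- Turquoise look-alike at (405,300), lid already open.
- Basket at (420,50).

By its description the box is the one at (279,164). I'll check it in a close crop and measure it.

```bash
cat > h.py <<'E'
import numpy as np,cv2
def K(p):
    f=p["img"].shape[0]/2/np.tan(np.radians(p["vfov"]/2));return np.array([[f,0,p["cx"]],[0,f,p["cy"]],[0,0,1.]])
def w(p,uv,z):
    R=cv2.Rodrigues(np.array(p["rvec"]))[0];C=-R.T@np.array(p["tvec"])
    d=R.T@np.linalg.inv(K(p))@np.array([uv[0],uv[1],1.]);return C+d*(z-C[2])/d[2]
def pr(p,P):
    return cv2.projectPoints(np.array(P,float).reshape(-1,3),np.array(p["rvec"]),np.array(p["tvec"]),K(p),None)[0].reshape(-1,2)
E
python3 - <<'E'
from station import ctrl
from h import *
p=ctrl.camera("top");im=p["img"]
for t in("box","lid_top","lid","catch"):
    for m in ctrl.trace(t,p):
        M=m["pixels"];print(t,m["confidence"],m["point"],M.sum())
        c=max(cv2.findContours(M.astype(np.uint8),0,1)[0],key=len)
        if len(c)>5:
            e=cv2.fitEllipse(c);print(e,w(p,e[0],.09))
c=im[110:225,220:340][:,:,::-1];cv2.imwrite("pics/crop0.png",cv2.resize(c,None,fx=5,fy=5,interpolation=cv2.INTER_CUBIC))
print(w(p,(292,130),.094),w(p,(267,197),.081),w(p,(279,164),.09))
q=ctrl.camera("scene")
for t in("lid","catch"):
    for m in ctrl.trace(t,q):
        print(t,m["confidence"],m["point"],m["pixels"].sum())
c=q["img"][160:290,250:390][:,:,::-1];cv2.imwrite("pics/crop1.png",cv2.resize(c,None,fx=4.5,fy=4.5,interpolation=cv2.INTER_CUBIC))
E
```

```text
box 0.64 [407.8, 299.2] 4788
((407.25469970703125, 300.05267333984375), (72.1463623046875, 84.09323120117188), 155.5631561279297) [ 0.19229711 -0.30317276  0.09      ]
lid_top 0.61 [403.5, 296.8] 4728
((407.3811950683594, 300.0605163574219), (72.2698745727539, 83.12646484375), 155.593994140625) [ 0.19226909 -0.30351495  0.09      ]
lid_top 0.22 [427.2, 202.2] 916
((425.77520751953125, 204.53109741210938), (28.195283889770508, 41.485870361328125), 74.4465103149414) [ 0.45098231 -0.36364679  0.09      ]
lid 0.7 [280.2, 162.8] 5474
((279.394287109375, 162.26866149902344), (80.35086059570312, 86.16304016113281), 115.2488021850586) [0.57671638 0.03624963 0.09      ]
catch 0.72 [429.4, 205.3] 878
((425.7665710449219, 204.63461303710938), (27.74283218383789, 40.55642318725586), 75.33509063720703) [ 0.45069784 -0.36361182  0.09      ]
catch 0.51 [264.6, 197.3] 168
((265.89044189453125, 197.72813415527344), (9.903051376342773, 20.2471981048584), 110.13488006591797) [0.47907956 0.07545072 0.09      ]
[ 6.65488635e-01 -5.54329331e-04  9.40000000e-02] [0.48175732 0.07266914 0.081     ] [0.57191267 0.03743864 0.09      ]
lid 0.85 [320.4, 224.4] 3865
lid 0.28 [317.1, 272.8] 207
catch 0.42 [308.0, 202.0] 59
```

View pics/crop0.png

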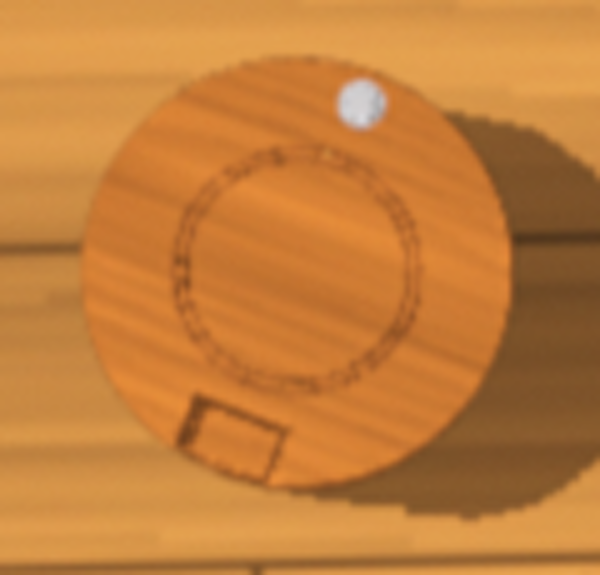

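View pics/crop1.png

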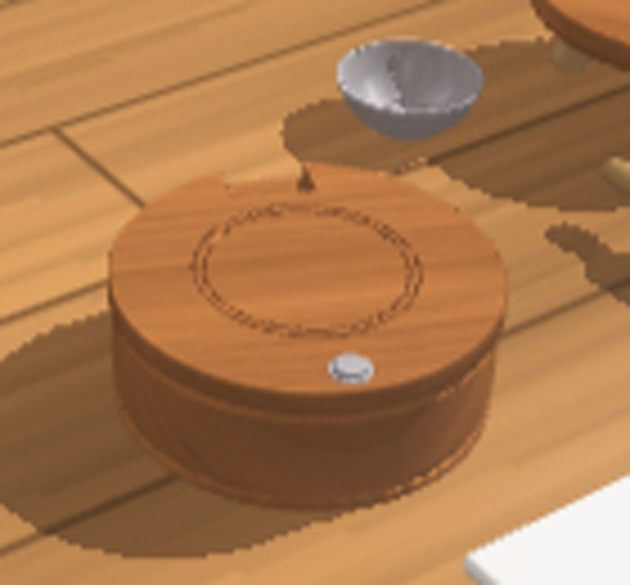

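The crop confirms it: round wooden lid, bolt at px (292,130), notch with corners at about (259,189), (277,196), (273,206) and (255,199). Next I'll check this against the geometric model and plan the path.

```bash
python3 - <<'E'
from station import ctrl
from h import *
from scipy.spatial.transform import Rotation as Ro
p=ctrl.camera("top")
f=lambda x,y:(220+(x+.5)/5-.5,110+(y+.5)/5-.5)
b=w(p,f(361,103),.094);c=w(p,f(297,271.5),.09);print("bolt",b,"c",c,np.linalg.norm((b-c)[:2]))
d=(c-b)[:2];d/=np.linalg.norm(d);t=np.array([-d[1],d[0]]);print("dir",d,np.degrees(np.arctan2(d[1],-d[0])))
for q in[(195,397),(287,431),(178,445),(267,482)]:
    v=(w(p,f(*q),.09)-c)[:2];print("corner radial,tan",v@d,v@t)
C=c[:2]
im=p["img"][:,:,::-1].copy();im=cv2.resize(im[100:240,200:360],None,fx=5,fy=5,interpolation=cv2.INTER_CUBIC)
def dr(p,pts,col):
    u=(pr(p,pts)-[200,100]+.5)*5-.5;cv2.polylines(im,[np.round(u).astype(int)],True,col,1)
a=np.linspace(0,6.28,90)
dr(p,[[*(C+.12*np.array([np.cos(x),np.sin(x)])),.09] for x in a],(255,0,0))
dr(p,[[*(C+r*d+s*t),.09] for r,s in[(.084,-.027),(.084,.027),(.117,.027),(.117,-.027)]],(0,255,0))
cv2.imwrite("pics/ov.png",im)
o=ctrl.get_obs();R=Ro.from_euler("xyz",o["eef_rot"]).as_matrix();print(R.round(2),ctrl.tip_reach)
for n in("dough_board","steel_bowl","rolling_pin"):
    for x in ctrl.boxes_of(n,p):print(n,x["confidence"],w(p,x["point"],.1 if n[0]=="d" else .04))
E
```

```text
bolt [6.64939883e-01 1.21559779e-05 9.40000000e-02] c [0.57219143 0.03743298 0.09      ] 0.10001297064641577
dir [-0.92736426  0.37415976] 21.972390263717358
corner radial,tan 0.08514007622591688 -0.027847318213208228
corner radial,tan 0.0847440821084669 0.026313385848433696
corner radial,tan 0.1132637618519644 -0.027106053144130733
corner radial,tan 0.11496978278952519 0.026031949290643452
[[-0.94  0.    0.34]
 [-0.34 -0.   -0.94]
 [-0.   -1.    0.  ]] 0.008
dough_board 0.57 [0.44083031 0.4903867  0.1       ]
steel_bowl 0.82 [0.36053127 0.29173668 0.04      ]
rolling_pin 0.63 [0.69118041 0.33611824 0.04      ]
rolling_pin 0.54 [0.57544179 0.02831113 0.04      ]
```

View pics/ov.png

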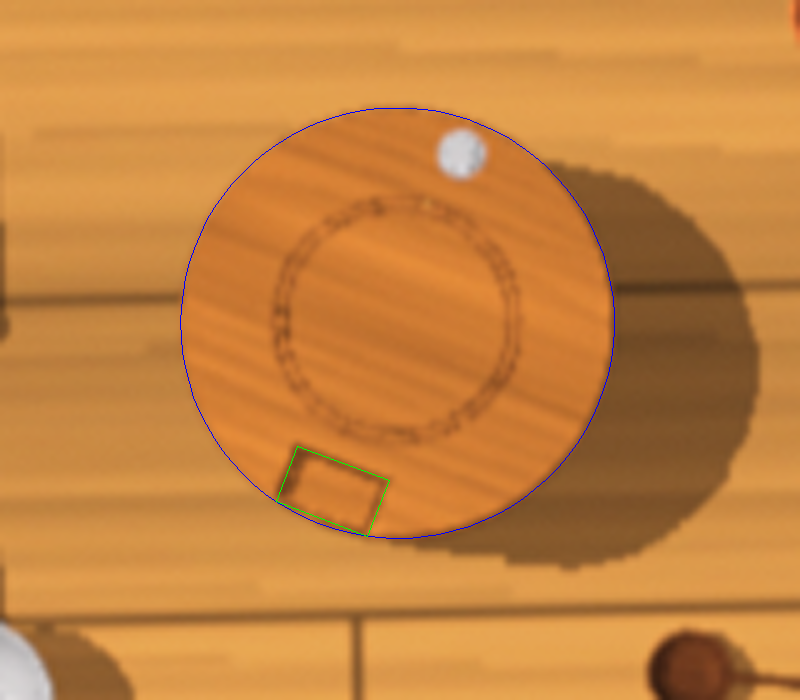

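Overlay matches the lid outline and the notch, giving centre (0.572, 0.037) and notch direction 22° from -x towards +y. I'll close the fingers and travel high to a spot over the lid edge on the -y side of the notch.

{"method": "play_rows", "body": {"twist": [[0,0,0.023],[0,0,0.023],[0,0,0.023],[0,0,0.023],[0,0,0.023],[0,0,0.023],[0,0,0.023],[0,0,0.023],[0,0,0.023],[0,0,0.023],[0,0,0.023],[0,0,0.023]], "travel": [[0.2,0.4,0],[0.4,0.75,0],[0.4,0.75,0],[0.4,0.75,0],[0.4,0.75,0],[0.4,0.75,0],[0.4,0.75,0],[0.4,0.75,0],[0.4,0.75,0],[0.4,0.75,0],[0.4,0.75,0],[0.4,0.75,0]], "grip": [1,1,1,1,1,1,1,1,1,1,1,1], "force": 20}}

```text
time_s: 2.3
ee_pos: [0.4196, -0.0823, 0.2137]
eef_rot: [-1.57, 0.0, -2.356]
force: [1.0, -0.3, -0.2]
grip_width: 0.0023
```

{"method": "play_rows", "body": {"twist": [[0,0,0],[0,0,0],[0,0,0],[0,0,0],[0,0,0],[0,0,0],[0,0,0],[0,0,0],[0,0,0],[0,0,0]], "travel": [[0.3,0.5,0],[0.3,0.5,0],[0.2,0.5,0],[0.2,0.4,0],[0,0,-0.4],[0,0,-0.4],[0,0,-0.4],[0,0,-0.3],[0,0,-0.3],[0,0,0]], "grip": [1,1,1,1,1,1,1,1,1,1]}}

```text
time_s: 3.3
ee_pos: [0.4682, 0.011, 0.122]
eef_rot: [-1.573, -0.002, -2.357]
force: [0.4, 0.4, 0.2]
grip_width: 0.0002
```

```bash
python3 - <<'E'
from station import ctrl
from h import *
o=ctrl.get_obs();print(o["ee_pos"],o["force"],o["grip_width"])
p=ctrl.camera("scene")
c=p["img"][80:290,200:420][:,:,::-1];cv2.imwrite("pics/s1.png",cv2.resize(c,None,fx=2.8,fy=2.8,interpolation=cv2.INTER_CUBIC))
E
```

```text
[0.46815009 0.0110496  0.1219731 ] [0.4073193  0.36611171 0.22375901] 0.00018530451643467287
```

View pics/s1.png

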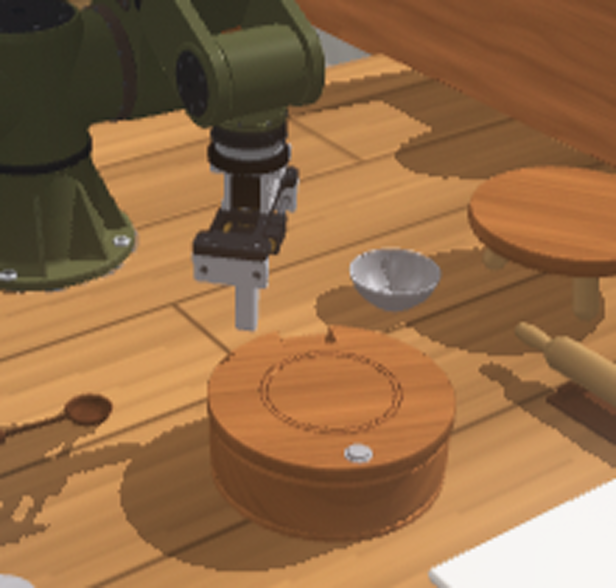

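The closed fingertip hovers over the robot-side edge of the lid, right of the notch; in the scene crop the tip is at (247,325). Now I'll lower it to touch.

{"method": "play_rows", "body": {"twist": [[0,0,0],[0,0,0],[0,0,0],[0,0,0],[0,0,0],[0,0,0],[0,0,0],[0,0,0]], "travel": [[0,0,-0.2],[0,0,-0.1],[0,0,-0.06],[0,0,-0.04],[0,0,-0.02],[0,0,-0.02],[0,0,-0.02],[0,0,0]], "grip": [1,1,1,1,1,1,1,1]}}

```text
time_s: 4.15
ee_pos: [0.469, 0.011, 0.1004]
eef_rot: [-1.571, 0.0, -2.357]
force: [-1.3, -0.9, -1.2]
grip_width: 0.0006
```

{"method": "play_rows", "body": {"twist": [[0,0,0],[0,0,0],[0,0,0],[0,0,0]], "travel": [[0,0,-0.02],[0,0,-0.02],[0,0,0],[0,0,0]], "grip": [1,1,1,1]}}

```text
time_s: 4.55
ee_pos: [0.469, 0.011, 0.0984]
eef_rot: [-1.571, -0.0, -2.357]
force: [0.0, -0.3, -0.2]
grip_width: 0.0005
```

{"method": "play_rows", "body": {"twist": [[0,0,0],[0,0,0],[0,0,0]], "travel": [[0,0,-0.02],[0,0,0],[0,0,0]], "grip": [1,1,1]}}

```text
time_s: 4.85
ee_pos: [0.4691, 0.011, 0.0982]
eef_rot: [-1.57, 0.0, -2.357]
force: [-4.1, 0.9, 10.4]
grip_width: 0.0003
```

Contact at the right height (tip at 0.090, 10 N up). Next I'll slide along the edge towards the notch and watch for the force to drop.

{"method": "play_rows", "body": {"twist": [[0,0,0],[0,0,0],[0,0,0],[0,0,0],[0,0,0],[0,0,0],[0,0,0],[0,0,0]], "travel": [[0,0,0.01],[-0.01,0.1,0],[-0.01,0.1,0],[-0.01,0.1,0],[0,0.1,0],[0,0.1,0],[0,0.1,0],[0,0,0]], "grip": [1,1,1,1,1,1,1,1]}}

```text
time_s: 5.65
ee_pos: [0.4676, 0.0417, 0.0982]
eef_rot: [-1.57, 0.0, -2.357]
force: [-0.6, -1.0, 5.8]
grip_width: 0.0008
```

{"method": "play_rows", "body": {"twist": [[0,0,0],[0,0,0],[0,0,0],[0,0,0]], "travel": [[0.02,0.1,0],[0.03,0.1,0],[0.03,0.1,0],[0,0,0]], "grip": [1,1,1,1]}}

```text
time_s: 6.05
ee_pos: [0.4716, 0.0566, 0.0981]
eef_rot: [-1.571, 0.0, -2.357]
force: [-0.2, -0.2, 5.3]
grip_width: 0.0005
```

{"method": "play_rows", "body": {"twist": [[0,0,0],[0,0,0],[0,0,0],[0,0,0]], "travel": [[0.02,0.1,0],[0.03,0.1,0],[0.03,0.1,0],[0,0,0]], "grip": [1,1,1,1]}}

```text
time_s: 6.45
ee_pos: [0.4754, 0.0718, 0.0977]
eef_rot: [-1.571, -0.0, -2.356]
force: [-0.6, 0.2, -0.8]
grip_width: 0.0004
```

The force dropped to zero at y≈0.07, so the tip is over the notch. I'll centre it and press down.

{"method": "play_rows", "body": {"twist": [[0,0,0],[0,0,0],[0,0,0],[0,0,0],[0,0,0],[0,0,0],[0,0,0]], "travel": [[0.02,0.08,0],[0,0,-0.08],[0,0,-0.08],[0,0,-0.06],[0,0,-0.06],[0,0,-0.06],[0,0,0]], "grip": [1,1,1,1,1,1,1]}}

```text
time_s: 7.15
ee_pos: [0.4764, 0.075, 0.0807]
eef_rot: [-1.571, -0.0, -2.357]
force: [-1.9, 1.2, 4.6]
grip_width: 0.0
```

Catch is about 8 mm down at 4.6 N. Next I'll work out the arc about the bolt.

```bash
python3 - <<'E'
import numpy as np
b=np.array([.665,0]);p0=np.array([.4764,.075]);v=p0-b;r=np.hypot(*v);a0=np.arctan2(v[1],v[0])
P=p0
for i in range(1,26):
    a=a0-i*.042;P2=b+r*np.array([np.cos(a),np.sin(a)]);print(i,P2.round(4),((P2-P)/.05).round(3));P=P2
E
```

```text
1 [0.4797 0.0829] [0.066 0.157]
2 [0.4834 0.0906] [0.073 0.154]
3 [0.4873 0.0981] [0.079 0.151]
4 [0.4916 0.1055] [0.086 0.147]
5 [0.4962 0.1127] [0.092 0.144]
6 [0.5011 0.1197] [0.098 0.14 ]
7 [0.5062 0.1264] [0.103 0.136]
8 [0.5117 0.133 ] [0.109 0.131]
9 [0.5174 0.1393] [0.114 0.126]
10 [0.5234 0.1454] [0.12  0.121]
11 [0.5296 0.1512] [0.125 0.116]
12 [0.5361 0.1568] [0.129 0.111]
13 [0.5428 0.162 ] [0.134 0.106]
14 [0.5497 0.167 ] [0.138 0.1  ]
15 [0.5568 0.1717] [0.142 0.094]
16 [0.5641 0.1761] [0.146 0.088]
17 [0.5716 0.1802] [0.15  0.082]
18 [0.5792 0.184 ] [0.153 0.075]
19 [0.587  0.1874] [0.156 0.069]
20 [0.595  0.1905] [0.159 0.062]
21 [0.603  0.1933] [0.161 0.055]
22 [0.6112 0.1957] [0.163 0.049]
23 [0.6195 0.1978] [0.165 0.042]
24 [0.6278 0.1995] [0.167 0.035]
25 [0.6362 0.2009] [0.168 0.028]
```

{"method": "play_rows", "body": {"twist": [[0,0,0],[0,0,0],[0,0,0],[0,0,0],[0,0,0],[0,0,0],[0,0,0]], "travel": [[0,0,-0.01],[0.03,0.08,0],[0.03,0.08,0],[0.04,0.08,0],[0.04,0.08,0],[0.04,0.08,0],[0,0,0]], "grip": [1,1,1,1,1,1,1]}}

```text
time_s: 7.85
ee_pos: [0.4859, 0.0957, 0.0805]
eef_rot: [-1.571, 0.001, -2.357]
force: [-0.3, 1.0, 4.5]
grip_width: 0.0005
```

{"method": "play_rows", "body": {"twist": [[0,0,0],[0,0,0],[0,0,0],[0,0,0],[0,0,0],[0,0,0],[0,0,0]], "travel": [[0.06,0.1,0],[0.06,0.1,0],[0.09,0.14,0],[0.1,0.14,0],[0.1,0.14,0.02],[0.11,0.13,0.02],[0,0,0]], "grip": [1,1,1,1,1,1,1]}}

```text
time_s: 8.55
ee_pos: [0.5119, 0.1335, 0.0823]
eef_rot: [-1.571, 0.0, -2.357]
force: [0.2, 0.7, -0.6]
grip_width: 0.0005
```

```bash
python3 - <<'E'
from station import ctrl
from h import *
o=ctrl.get_obs();print(o["ee_pos"],o["force"],o["grip_width"])
p=ctrl.camera("scene")
c=p["img"][80:290,200:420][:,:,::-1];cv2.imwrite("pics/s2.png",cv2.resize(c,None,fx=2.8,fy=2.8,interpolation=cv2.INTER_CUBIC))
E
```

```text
[0.51185999 0.13348828 0.08226423] [ 0.1743118   0.70924834 -0.63624825] 0.0005186774941065568
```

View pics/s2.png

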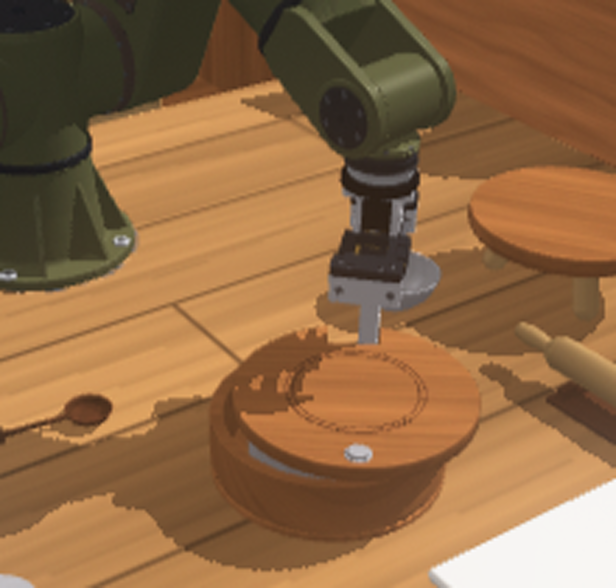

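The lid is swinging open with the finger in the notch (crop tip at (370,340)), and the box's interior now shows at (280,460). I'll continue along the arc.

{"method": "play_rows", "body": {"twist": [[0,0,0],[0,0,0],[0,0,0],[0,0,0],[0,0,0],[0,0,0],[0,0,0],[0,0,0],[0,0,0]], "travel": [[0.11,0.12,0.02],[0.12,0.12,0.02],[0.125,0.115,0],[0.13,0.11,0],[0.135,0.105,0],[0.14,0.1,0],[0.14,0.095,0],[0.145,0.09,0],[0,0,0]], "grip": [1,1,1,1,1,1,1,1,1]}}

```text
time_s: 9.5
ee_pos: [0.5647, 0.176, 0.0845]
eef_rot: [-1.571, 0.001, -2.357]
force: [-0.9, -0.1, -0.3]
grip_width: 0.0002
```

{"method": "play_rows", "body": {"twist": [[0,0,0],[0,0,0],[0,0,0],[0,0,0],[0,0,0],[0,0,0],[0,0,0],[0,0,0],[0,0,0],[0,0,0]], "travel": [[0.15,0.08,0],[0.15,0.075,0],[0.155,0.07,0],[0.16,0.06,0],[0.16,0.055,0],[0.16,0.05,0],[0.12,0.03,0],[0.08,0.02,0],[0.04,0.01,0],[0,0,0]], "grip": [1,1,1,1,1,1,1,1,1,1]}}

```text
time_s: 10.5
ee_pos: [0.6226, 0.1978, 0.0844]
eef_rot: [-1.571, 0.0, -2.357]
force: [-0.4, 0.5, 0.2]
grip_width: 0.0003
```

```bash
python3 - <<'E'
from station import ctrl
from h import *
o=ctrl.get_obs();print(o["ee_pos"],o["force"],o["grip_width"])
for n in("scene","top"):
    p=ctrl.camera(n)
    cv2.imwrite(f"pics/{n}3.png",p["img"][:,:,::-1])
E
```

```text
[0.62260498 0.19780379 0.08438882] [-0.43228249  0.52228911  0.17222112] 0.0002817848242773626
```

View pics/scene3.png

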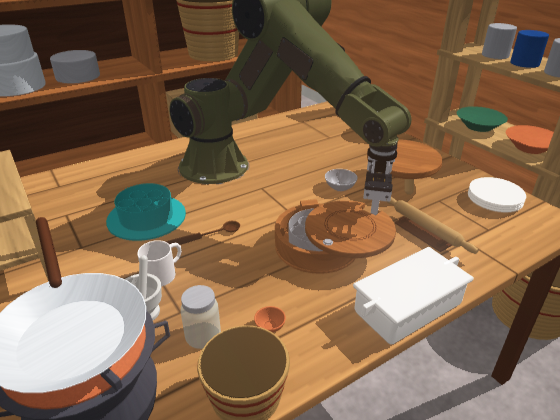

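View pics/top3.png

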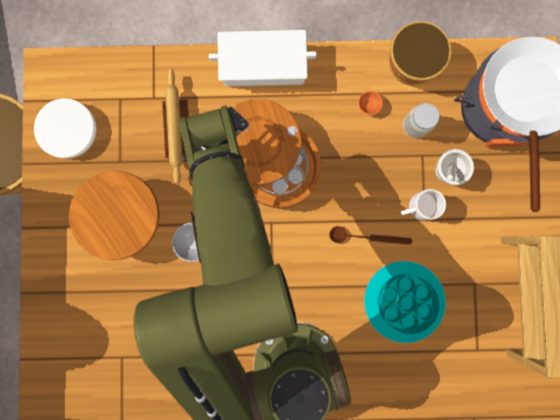

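The lid is open about 50° and the bystanders look unmoved: rolling pin (175,125) and steel bowl (190,242) in the top picture. I'll nudge slightly further, back off inside the notch, then lift out.

{"method": "play_rows", "body": {"twist": [[0,0,0],[0,0,0],[0,0,0],[0,0,0],[0,0,0],[0,0,0],[0,0,0],[0,0,0],[0,0,0],[0,0,0],[0,0,0]], "travel": [[0.08,0.02,0],[0.06,0.01,0],[0,0,0],[-0.08,-0.02,0],[-0.1,-0.02,0],[0,0,0],[0,0,0.2],[0,0,0.4],[0,0,0.6],[0,0,0.8],[0,0,0.6]], "grip": [1,1,1,1,1,1,1,1,1,1,1]}}

```text
time_s: 11.7
ee_pos: [0.6207, 0.1973, 0.2179]
eef_rot: [-1.57, 0.002, -2.357]
force: [-0.7, 0.2, 0.7]
grip_width: 0.0003
```

{"method": "play_rows", "body": {"twist": [[0,0,0],[0,0,0],[0,0,0],[0,0,0],[0,0,0],[0,0,0],[0,0,0],[0,0,0],[0,0,0],[0,0,0]], "travel": [[-0.2,-0.6,0],[-0.3,-0.8,0],[-0.3,-0.8,0],[-0.3,-0.8,0],[-0.3,-0.8,0],[-0.3,-0.8,0],[-0.3,-0.8,0],[-0.3,-0.8,0],[0,0,0],[0,0,0]], "grip": [1,1,1,1,1,1,1,1,1,1]}}

```text
time_s: 12.7
ee_pos: [0.5055, -0.1132, 0.2153]
eef_rot: [-1.57, 0.001, -2.359]
force: [0.6, 0.3, -0.2]
grip_width: 0.0001
```

```bash
python3 - <<'E'
from station import ctrl
from h import *
o=ctrl.get_obs();print(o["time_s"],o["ee_pos"],o["force"],o["joint_vel"].round(3))
for n in("scene","top"):
    p=ctrl.camera(n)
    cv2.imwrite(f"pics/{n}4.png",p["img"][:,:,::-1])
c=p["img"][80:220,200:360][:,:,::-1];cv2.imwrite("pics/c4.png",cv2.resize(c,None,fx=4,fy=4,interpolation=cv2.INTER_CUBIC))
E
```

```text
12.7 [ 0.50554527 -0.11321478  0.2153078 ] [ 0.60624266  0.34656086 -0.18582076] [ 0.042  0.008 -0.003  0.001 -0.003  0.007]
```

View pics/top4.png

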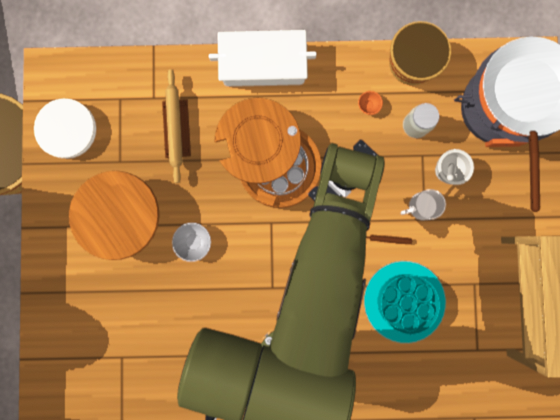

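View pics/c4.png

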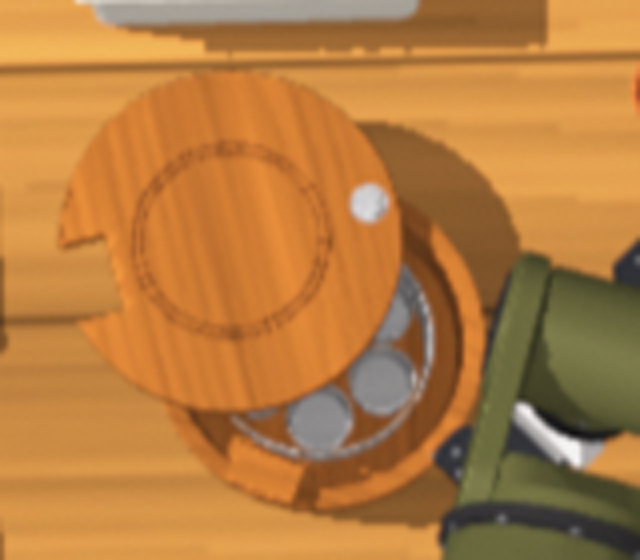

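View pics/scene4.png

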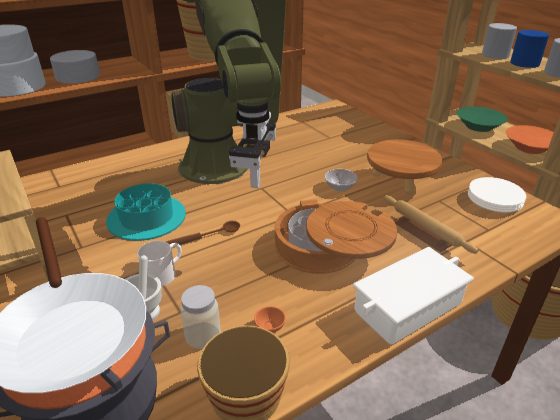

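The notch in the opened lid now faces left at crop (90,280), and the catch shows free at crop (265,465). Next I'll measure the angle and check the bystanders.

```bash
python3 - <<'E'
from station import ctrl
from h import *
p=ctrl.camera("top")
f=lambda x,y:(200+(x+.5)/4-.5,80+(y+.5)/4-.5)
b=w(p,f(369,203),.094);c=w(p,f(231,241),.09);v=(c-b)[:2];print(b,c,np.hypot(*v),"lid rad",np.radians(158.03)-np.arctan2(v[1],v[0]))
n=w(p,f(92,279),.09)-b;print("via notch",np.radians(158.03)-np.arctan2(n[1],n[0]))
a=cv2.imread("pics/top0.png");d=cv2.imread("pics/top4.png");s=cv2.imread("pics/scene0.png");t=cv2.imread("pics/scene4.png")
R={"pin":(155,65,195,185),"dough":(65,165,160,262),"steel":(168,220,215,265),"pinch":(355,88,385,118),"jar":(400,98,442,142)}
for k,(x0,y0,x1,y1) in R.items():
    print(k,cv2.phaseCorrelate(a[y0:y1,x0:x1].mean(2),d[y0:y1,x0:x1].mean(2)))
R={"mug":(135,238,185,288),"mortar":(132,255,165,325),"spoon":(180,215,245,250)}
for k,(x0,y0,x1,y1) in R.items():
    print(k,cv2.phaseCorrelate(s[y0:y1,x0:x1].mean(2),t[y0:y1,x0:x1].mean(2)))
print(ctrl.get_obs()["joint_vel"].round(3),ctrl.get_obs()["force"])
E
```

```text
[ 6.64444568e-01 -1.84873331e-04  9.40000000e-02] [0.6406874  0.09610538 0.09      ] 0.09917770089335232 lid rad 0.9454539393330139
via notch 0.9423766505838511
pin ((-0.01152503890175538, 0.022351819413600538), 0.9842094936532129)
dough ((-0.007423850301634616, 0.0040256799200832916), 1.0136878062624555)
steel ((0.05919010994462681, 0.4734751160942139), 0.999744404471925)
pinch ((0.03258114759757191, 0.015302096758658124), 1.0222773392133948)
jar ((0.5036230155076034, 0.5140531007289759), 0.9963105381640118)
mug ((-0.3308106972519944, -0.10419713221822491), 0.7760883671002017)
mortar ((-0.24160266687607646, 0.36428822943874906), 0.8427835552200368)
spoon ((-0.045559659048343804, -0.010204412889468273), 0.9992945112666354)
[ 0.005  0.005  0.002 -0.001 -0.    -0.003] [ 0.17809777  0.54714744 -0.19841678]
```

Lid at 0.94 rad, catch exposed, bystanders unmoved and the robot clear, so I'm handing in.

```bash
python3 -c "
from station import ctrl
print(ctrl.hand_in())"
```

```text
the job is handed in; nothing more can be done
None
```

The lid is open by about 0.94 rad (54°), and I handed the job in at about 13 s. The hand-in gives no verdict, so what follows rests on my own checks.

**What I did:**
- With the gripper closed, I rested the fingertip on the robot-side edge of the lid; it pushed back with about 10 N.
- I slid it along the edge until the force fell to zero over the notch.
- I pressed the catch down about 8 mm (about 4.6 N), then swung the lid clockwise about the bolt with the fingertip in the notch.
- I backed off inside the notch, lifted out and moved clear.

**Last checks:**
- **Lid angle:** the top picture gives 0.945 rad from the lid centre and 0.942 rad from the notch.
- **Catch:** it shows uncovered in the top picture. I couldn't measure its height, so that it has sprung back up is inferred from the lid being past 0.6 rad.
- **Bystanders:** all eight were within about 0.7 pixel of their starting image positions, which I take as no movement. The mug and mortar matched less well (0.78 and 0.84).
- **Robot:** force was near zero and the arm had stopped, with the fingertip about 0.2 m above the table, clear of the box.

One disagreement: in the top picture the networks labelled the turquoise look-alike as the box, so I chose by the bolt and notch, which fitted the description to about 1 mm.

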